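# Screw the coffee canister's lid down snug

## Robot

A 6-joint arm with a two-finger parallel gripper is mounted at the origin on the work surface. World frame = base frame: x ahead of the robot, y to its left, z up, the work surface at z = 0. Lengths are in m, angles in rad, forces in N, time in s.
With the tool pointing down it reaches from about 0.35 to 0.775 m from the base axis. Payload 7.3 kg.
Tool frame: the origin (TCP) lies at the very end of the fingers, on their centre line; the grasp point (between the pads) lies 19 mm behind it (robot.tcp_to_grasp is the z of the grasp point in the tool frame, in m); z points along the fingers, y is the line along which they close (so a half turn about z gives the same grasp; the last joint's range is limited). The gripper opens to 92 mm and grips with 3 to 60 N. Pads are 19 mm wide; open, the fingers measure 130 mm over their backs; the gripper's body (75 mm by 190 mm) begins 47 mm behind the grasp point.
Start: joints at [1.017, 0.342, 1.524, -0, 1.275, -0.146], TCP at [0.208, 0.482, 0.227] pointing down, gripper open.
Joint ranges: [-2.53, 2.53], [-0.77, 2.02], [0.04, 2.7], [-1, 4.14], [0.28, 2.66], [-3.11, 3.11]. Speed limits (rad/s): [2.57, 2.57, 3.14, 3.14, 3.14, 3.14].

## Interface

Orientations are given as [roll, pitch, yaw] about the fixed x, y, z axes, in that order (R = Rz(yaw) Ry(pitch) Rx(roll)).
In Python, from cell import monitor, read_camera, get_calibration, job, robot gives the robot as it stands. The module is installed in compiled form; this text tells all that it offers.
- The arm moves only by the tool send_rows, never from a script. Its argument "targets" is a list of rows, each an object with "translation": the shift along the tool's x, y, z in cm, a list of three; "spin": the turn about the tool's z in degrees; "jaw": the opening, from 0 (shut) to 1 (fully open). A call has exactly 5 rows; each row is the pose to reach, as a shift and turn from the pose commanded when the call began, along the tool's axes at that moment; what a row does not reach only later rows make up. A row lasts 1/10 s, in which the tool goes at most 50 mm and 8.59 degrees, less where a joint would pass 70% of its speed; a pose out of reach is approached as far as the arm can. A call with a gripper value outside its range is refused whole. The fingers move at their own pace and stop on an object; "force" is the grip in N (left out, the last holds). Time passes only in rows, so rows that repeat a pose let the fingers close, or fill a call up. It gives the time, the measured TCP pose, the force, the opening and the grip force at its end, in the units of the state.
- monitor.observe(): the state, without advancing time (a new reading comes with each control period).
- read_camera(name): name is "scene" or "top" or "wrist"; returns (picture, depth): 384x512x3 uint8, red, green, blue; 384x512 float32, m along the optical axis (not along the pixel's ray), 0 where there is no reading.
- get_calibration(name): a dict with "intrinsics" (3x3 intrinsics, pixels), "origin" and "orientation" of the camera in the world; the wrist camera has in their place "hand_eye" (4x4, takes a point from camera to tool coordinates, whose origin is the TCP and whose axes are the flange's). Camera axes: x right, y up, looking along -z (the intrinsics and any distortion apply to the point x, -y, -z); pixel columns grow to the right and rows downward; lengths in m; the calibration is good to about 2 mm. A picture is of the moment at which its call begins: read the wrist's pose just before it. get_calibration takes no time and is no camera call.
- job.hand_in(): hands the job in; it is judged then, once.
The state is a dict: "time": time; "qpos": joint angles; "qvel": joint speeds; "joint_efforts": joint torques, N m; "tool_pos": TCP position; "tool_rot": TCP orientation; "contact_force": force on the tool from outside, world axes, zero at the start; "torque": the same for the moment, N m; "opening": finger opening in m; "grip_force": force on a finger pad.
Only numpy, scipy, OpenCV 4.12 (cv2) and the standard library are available. Lean on these libraries where they do the work, as an engineer would, in place of code of your own. Each camera call takes 0.05 s, during which the arm holds its last target. There are 200 camera calls.

## Task

Put the loose black lid on the red coffee canister and screw it down clockwise until it has pulled snug onto the rubber seal, so that it stays tight when you let go. Stop as soon as it is snug: do not overtighten it, nor force it against the thread. Leave the other things on the counter where they are.

Things in the scene. Friction and masses are not known exactly. Their poses are not given: they have to be found in the camera images.
- lid: Round black ribbed screw lid lying right side up on the counter, 69 mm across, 26 mm tall, about 80 g. Origin: centre of its underside, z up. Inside the skirt, near its lower edge, are three lugs 120 degrees apart, the first on the lid's +x axis; a white tick on top stands over each. Right-hand thread: it tightens clockwise seen from above, sinking 24 mm per full turn.
- canister: Red coffee canister, 100 mm across, fixed to the counter by its black 120 mm rubber foot. Origin: centre of the foot's underside, z up. Shoulder 95 mm, rim of the neck 119 mm above the counter. White ticks on the shoulder mark where the three threads of the neck begin at their upper ends: on the canister's +x axis and 120 degrees to either side of it.
- mouth (a point): Centre of the neck's rim, 119 mm above the counter, z up. Around it an orange rubber seal stands 2.5 to 7 mm proud; its height differs each time and is not given, so the angle at which the lid gets snug is found only by feel. Just set on, the lid's underside is 9 to 20 mm above the shoulder; tightened, 6 to 14 mm.
- mug_navy: navy mug, 82 mm across, 95 mm tall; a bystander; origin at the centre of its underside
- mug_red: red mug, 82 mm across, 95 mm tall; a bystander; origin at the centre of its underside
- sugar_jar: glass sugar jar with a steel cap, 72 mm across, 110 mm tall; a bystander; origin at the centre of its underside
- pepper_mill: dark wooden pepper mill, 54 mm across, 142 mm tall; a bystander; origin at the centre of its underside
- cocoa_tin: green tin, 74 mm across, 100 mm tall; a bystander; origin at the centre of its underside
- bowl: small blue bowl, 120 mm across, 50 mm tall; a bystander; origin at the centre of its underside
- teaspoon: steel teaspoon lying on the counter, 140 mm long; a bystander; origin at the centre of its underside
- lid_top (a point): Centre of the lid's top face (steel disc), 26 mm above its underside. Gripped across with 25 N it does not slip. Loose, it turns with under 0.1 N m. On the seal the torque rises within some 0.3 rad: read holding still after each small turn (0.05 rad), 0.2 to 0.25 N m is snug and 0.4 too tight (more is felt while moving). Thread friction then keeps it tight when let go.
- neck: The canister's metal neck with a three-start thread that runs downward clockwise: 52 mm wide, 59 mm over the thread, 24 mm tall, on the canister's axis. Origin: centre of its foot on the shoulder, z up. The lid goes on at any yaw; turned clockwise by up to 120 degrees under a push of 1 to 5 N its lugs run under the thread starts; snug comes 0.5 to 2 rad after that.
Things that resemble listed ones, but are neither listed nor needed, are in the scene too. Several things look just like the lid: the one meant starts farthest from the robot's base.

How it is judged:
At the end, for the whole second after the job is handed in: The lid sits level (within 0.06 rad) and centred (within 4 mm) on the canister's mouth, released and at rest, and the canister's neck pulls it down onto the rubber seal with 6 to 24 N (contact force between lid and neck between 6 and 24 N and horizontal distance between lid and mouth below 0.004 m and angle between lid's own z axis and vertical below 0.06 rad and linear speed of lid below 0.01 m/s); the robot touches nothing.
It fails at once if the lid is overtightened or forced onto the neck: more than 28 N between lid and neck (contact force between lid and neck above 28 N).
It fails at once if a bystander is moved by more than 30 mm (distance of any of mug_navy, mug_red, sugar_jar, pepper_mill, cocoa_tin, bowl, teaspoon from where it was at the start of the episode above 0.03 m).
It also fails if it takes over 64 s, if anything falls off the work surface, if the arm or the gripper's body presses on something with over 40 N, if the wrist force passes 120 N, or if a joint passes its speed limit or range.

## Working session

There is one attempt and no reset: what is moved stays moved. The work goes in short steps, Python scripts to look and compute and a tool call to move; the robot and the scene stay as the last step left them, time stands still between calls to the robot, and variables do not carry over. Pictures are saved under pics/ and viewed, at most 10 in all, crops included, and the job is handed in when it is done.

Besides the shell and the picture viewer there is one more tool, called by a JSON object that holds its "name" and its "arguments", one argument or row to a line. send_rows: Moves the arm, as the interface text tells. Its arguments: {"type":"object","properties":{"targets":{"type":"array"},"force":{"type":"number"}},"required":["targets"]}

```bash
mkdir -p pics; cat > h.py <<'E'
import numpy as np, cv2
from scipy.spatial.transform import Rotation as R
from cell import monitor, read_camera, get_calibration, job, robot
def cal(n,s=None):
    c=get_calibration(n); K=np.array(c["intrinsics"])
    if n=="wrist":
        s=s or monitor.observe(); T=np.eye(4)
        T[:3,:3]=R.from_euler('xyz',s["tool_rot"]).as_matrix(); T[:3,3]=s["tool_pos"]
        H=T@np.array(c["hand_eye"]); return K,H[:3,:3],H[:3,3]
    o=np.array(c["orientation"])
    Rm=o if o.shape==(3,3) else R.from_euler('xyz',o).as_matrix()
    return K,Rm,np.array(c["origin"])
def cloud(K,Rm,t,d):
    v,u=np.indices(d.shape); x=(u-K[0,2])/K[0,0]*d; y=(v-K[1,2])/K[1,1]*d
    return np.stack([x,-y,-d],-1)@Rm.T+t
def shot(n):
    k=cal(n); im,d=read_camera(n); return im,d,cloud(*k,d),k
E
python3 - <<'E'
from h import *
s=monitor.observe(); print(s); print({k:get_calibration(k) for k in("top","wrist")}, [x for x in dir(robot) if x[0]!='_'])
for n in("top","scene"):
    im,d,P,k=shot(n); np.savez(n,im=im,d=d,P=P); cv2.imwrite(f"pics/{n}.png",cv2.resize(im[...,::-1],(800,600)))
E
```

```text
{'time': 0.0, 'qpos': array([ 1.01702564e+00,  3.42730903e-01,  1.52501559e+00, -2.16207550e-06,
        1.27538862e+00, -1.45989250e-01]), 'qvel': array([ 1.56055182e-03,  7.04849868e-04, -3.84249798e-04,  7.90500136e-05,
       -4.53457688e-04, -6.80045636e-04]), 'joint_efforts': array([-6.71018061e-04, -4.31241095e+01, -2.44222122e+01,  7.16894190e-02,
        5.60329249e-02, -1.20564837e-04]), 'tool_pos': array([0.20796152, 0.48161517, 0.22604121]), 'tool_rot': array([-3.14006631e+00, -2.22336945e-04,  2.73381168e+00]), 'contact_force': array([ 0.45412668,  0.27463767, -0.11987784]), 'torque': array([-0.02572378,  0.00453879,  0.0568799 ]), 'grip_force': 0.0, 'opening': 0.09160692357101895}
{'top': {'intrinsics': array([[500.13615826,   0.        , 240.09271611],
       [  0.        , 500.13615826, 194.64491307],
       [  0.        ,   0.        ,   1.        ]]), 'origin': array([0.43024045, 0.00722545, 1.73482094]), 'orientation': array([ 0.07483446, -0.01311121, -1.5503171 ])}, 'wrist': {'intrinsics': array([[284.38072711,   0.        , 253.56361542],
       [  0.        , 284.38072711, 189.70466636],
       [  0.        ,   0.        ,   1.        ]]), 'hand_eye': array([[-5.32132691e-04,  9.54748475e-01,  2.97413963e-01,
         8.02282383e-02],
       [ 9.99998984e-01,  9.01378513e-04, -1.10437858e-03,
        -6.30718303e-04],
       [-1.32248632e-03,  2.97413073e-01, -9.54747985e-01,
        -1.56919438e-01],
       [ 0.00000000e+00,  0.00000000e+00,  0.00000000e+00,
         1.00000000e+00]])}} ['IKError', 'tcp_to_grasp']
```

View pics/top.png

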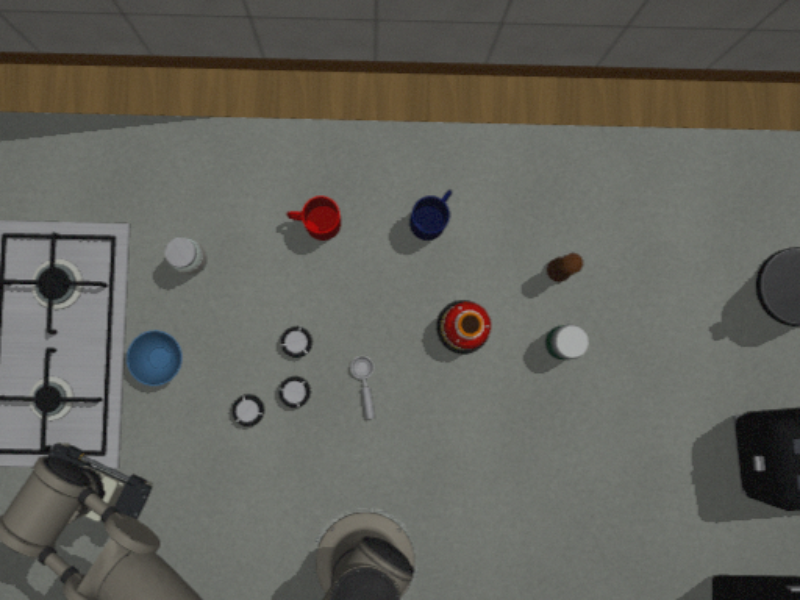

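View pics/scene.png

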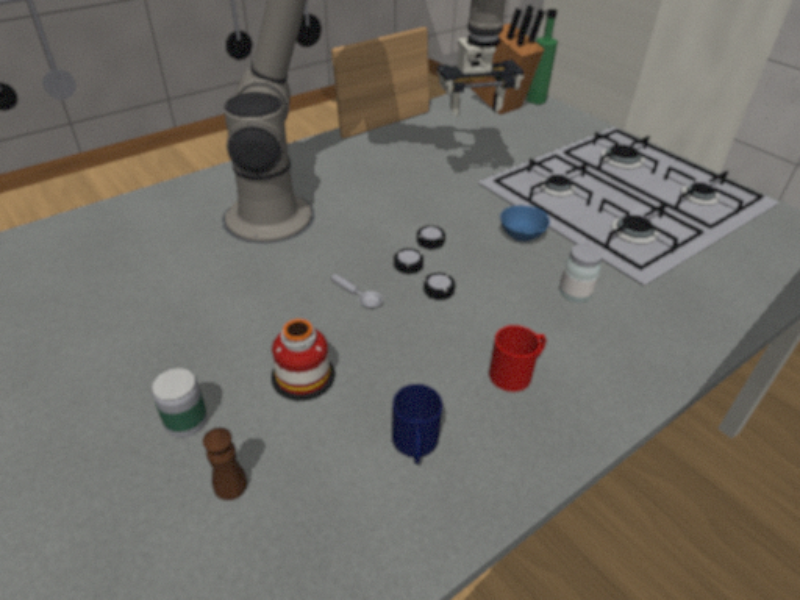

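Top view, 800x600 pixels: there are three lid lookalikes, at (296,342), (294,392) and (248,411). The canister is at (466,326) and the robot base at about (365,560). The lid at (296,342) is farthest from the base, so it fits the description. I'll measure all three and check a crop.

```bash
python3 - <<'E'
from h import *
z=np.load("top.npz"); im,P=z["im"],z["P"]
def ray(u,v,zz):
    K,Rm,t=cal("top"); r=Rm@np.array([(u-K[0,2])/K[0,0],-(v-K[1,2])/K[1,1],-1]); return t+r*(zz-t[2])/r[2]
for n,(u,v) in dict(A=(296,342),B=(294,392),C=(248,411)).items():
    u,v=u/1.5625,v/1.5625; w=P[int(v)-16:int(v)+17,int(u)-16:int(u)+17].reshape(-1,3)
    t=w[(w[:,2]>.02)&(w[:,2]<.035)]; lo,hi=t.min(0),t.max(0); c=(lo+hi)/2
    print(n,c,hi-lo,np.hypot(c[0],c[1]),ray(u,v,.026),np.median(t[:,2]))
u,v=298,209; w=P[v-30:v+31,u-30:u+31].reshape(-1,3)
for a,b in((.11,.135),(.088,.1)):
    t=w[(w[:,2]>a)&(w[:,2]<b)]; print("can",(t.min(0)+t.max(0))/2,np.ptp(t,axis=0),len(t))
print(np.median(P[300:330,300:330,2]))
cv2.imwrite("pics/crop.png",cv2.resize(im[195:285,140:320,::-1],(800,400),interpolation=cv2.INTER_CUBIC))
E
```

```text
A [0.47357932 0.15793622 0.02748687] [0.06499958 0.0653633  0.01467186] 0.4992206099548921 [0.47224649 0.15843512 0.026     ] 0.027169297759613187
B [0.36511293 0.15856045 0.02754765] [0.06448466 0.06528451 0.01469879] 0.3980563667648946 [0.363698   0.15973014 0.026     ] 0.027842807718460483
C [0.32398999 0.25873225 0.02749172] [0.06779625 0.06579983 0.01487968] 0.4146225868981337 [0.32079563 0.25807286 0.026     ] 0.027160889739156868
can [ 0.5160909  -0.20839708  0.12176842] [0.05851501 0.05678722 0.02329625] 257
can [ 0.51586075 -0.20866503  0.09395818] [0.09607885 0.09584266 0.01180618] 340
0.0014750856569882842
```

View pics/crop.png

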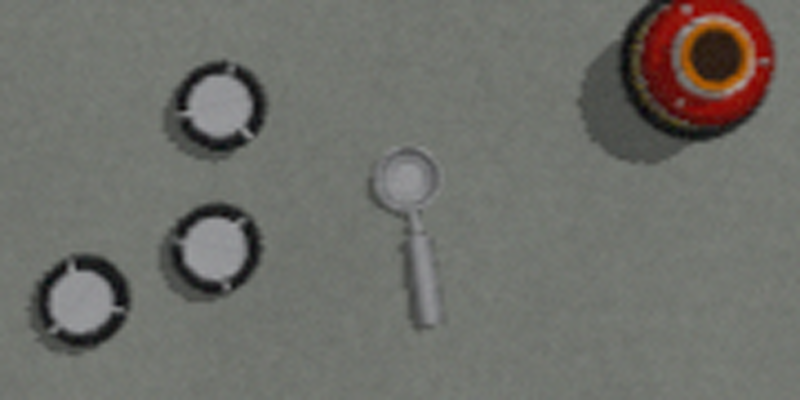

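Confirmed: in the crop the lid meant is at (222,107), 0.499 m from the base; the others are at 0.398 and 0.415 m. Its ticks are at (231,70), (248,135) and (182,115), so its yaw is about -16°. The canister's ticks at (687,10), (763,62) and (680,103) give about 25° (mod 120).

```bash
cat >> h.py <<'E'
def mv(x,y,z,yaw):
    s=monitor.observe(); M=R.from_euler('xyz',s["tool_rot"]).as_matrix()
    d=(yaw-s["tool_rot"][2]+np.pi)%(2*np.pi)-np.pi
    print("t",s["time"],"cm",np.round(100*M.T@(np.array([x,y,z])-s["tool_pos"]),2),"spin",round(-np.degrees(d),1),"q6",s["qpos"][5])
E
python3 -c "
from h import *
mv(.43,.158,.17,3.64)"
```

```text
t 0.1 cm [-33.21 -20.9    5.63] spin -51.9 q6 -0.14600431178968218
```

{"name": "send_rows", "arguments": {
  "targets": [
    {"translation":[-4,-2,0],"spin":-7,"jaw":1},
    {"translation":[-8,-4,0],"spin":-15,"jaw":1},
    {"translation":[-12,-6,1],"spin":-23,"jaw":1},
    {"translation":[-16,-8,2],"spin":-31,"jaw":1},
    {"translation":[-20,-10,3],"spin":-39,"jaw":1}
  ]
}}

```text
time: 0.6
tool_pos: [0.3473, 0.3165, 0.1983]
tool_rot: [3.142, -0.0, -2.895]
contact_force: [0.7, -0.4, -0.3]
opening: 0.0917
grip_force: 0.0
```

```bash
python3 -c "
from h import *
mv(.4736,.158,.15,3.64)"
```

```text
t 0.6 cm [ -8.39 -18.45   4.83] spin -14.5 q6 -1.2412620448369114
```

{"name": "send_rows", "arguments": {
  "targets": [
    {"translation":[-1.8,-4.3,1],"spin":-3,"jaw":1},
    {"translation":[-3.6,-8.6,2],"spin":-6,"jaw":1},
    {"translation":[-5.4,-12.9,3],"spin":-9,"jaw":1},
    {"translation":[-7,-16.5,4.5],"spin":-12,"jaw":1},
    {"translation":[-7.6,-18,4.7],"spin":-13,"jaw":1}
  ]
}}

```text
time: 1.1
tool_pos: [0.4642, 0.1582, 0.1499]
tool_rot: [3.141, -0.003, -2.676]
contact_force: [-0.5, -0.3, -0.5]
opening: 0.0916
grip_force: 0.0
```

```bash
python3 - <<'E'
from h import *
read_camera("wrist")
read_camera("wrist")
im,d,P,k=shot("wrist"); np.savez("w1",im=im,P=P)
cv2.imwrite("pics/w1.png",cv2.resize(im[...,::-1],(800,600)))
w=P.reshape(-1,3); w=w[np.hypot(w[:,0]-.4736,w[:,1]-.158)<.06]
t=w[(w[:,2]>.02)&(w[:,2]<.035)]; print((t.min(0)+t.max(0))/2,np.ptp(t,axis=0),np.median(t[:,2]))
mv(.4736,.158,.003,3.64)
E
```

```text
[0.47367273 0.15993867 0.0240052 ] [0.06901419 0.06882087 0.00792476] 0.025220631770314417
t 1.25 cm [-0.83 -0.69 14.81] spin -1.9 q6 -1.8588450539116328
```

View pics/w1.png

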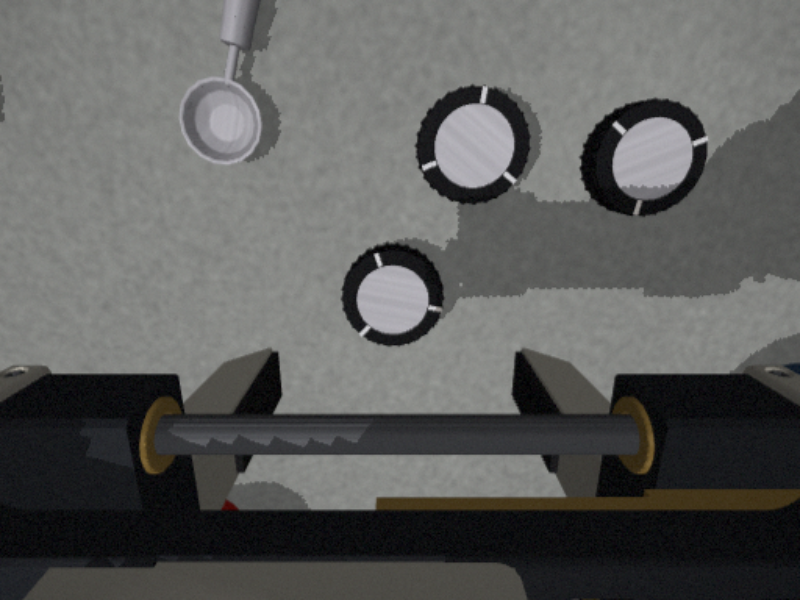

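The wrist view (800x600) shows the target lid at (393,295), with ticks at (379,260), (435,309) and (365,331). Its depth centre is (0.4737, 0.1599), and the fingers are clear around it. Descending partway to settle.

{"name": "send_rows", "arguments": {
  "targets": [
    {"translation":[-0.5,-0.3,3],"spin":0,"jaw":1},
    {"translation":[-0.9,-0.5,6],"spin":-1,"jaw":1},
    {"translation":[-0.9,-0.5,9],"spin":-2,"jaw":1},
    {"translation":[-0.9,-0.5,9],"spin":-2,"jaw":1},
    {"translation":[-0.9,-0.5,9],"spin":-2,"jaw":1}
  ]
}}

```text
time: 1.75
tool_pos: [0.4732, 0.1617, 0.0622]
tool_rot: [3.141, -0.001, -2.639]
contact_force: [0.4, 0.4, 0.7]
opening: 0.0917
grip_force: 0.0
```

```bash
python3 - <<'E'
from h import *
mv(.4737,.1598,.003,3.64)
P=np.load("w1.npz")["P"]
c=np.array([.4737,.1599])
for u,v in((379,260),(435,309),(365,331)):
    p=P[round(v/1.5625),round(u/1.5625)]; print(p,np.degrees(np.arctan2(*(p[:2]-c)[::-1]))%120)
E
```

```text
t 1.75 cm [ 0.04 -0.19  5.92] spin 0.3 q6 -1.898006005705584
[0.45318391 0.14114654 0.02480841] 102.42998595560883
[0.46748924 0.1889754  0.02535851] 102.05767202564341
[0.50225755 0.1543835  0.02566006] 109.06676235107469
```

{"name": "send_rows", "arguments": {
  "targets": [
    {"translation":[0,-0.2,2],"spin":0,"jaw":1},
    {"translation":[0,-0.2,4],"spin":0,"jaw":1},
    {"translation":[0,-0.2,5.3],"spin":0,"jaw":1},
    {"translation":[0,-0.2,5.9],"spin":0,"jaw":1},
    {"translation":[0,-0.2,5.9],"spin":0,"jaw":1}
  ]
}}

```text
time: 2.25
tool_pos: [0.475, 0.1595, 0.0036]
tool_rot: [-3.141, 0.001, -2.639]
contact_force: [-0.2, -0.7, 0.2]
opening: 0.0916
grip_force: 0.0
```

{"name": "send_rows", "arguments": {
  "targets": [
    {"translation":[0,0,0],"spin":0,"jaw":0.7},
    {"translation":[0,0,0],"spin":0,"jaw":0.6},
    {"translation":[0,0,0],"spin":0,"jaw":0.6},
    {"translation":[0,0,0],"spin":0,"jaw":0.6},
    {"translation":[0,0,0],"spin":0,"jaw":0.6}
  ],
  "force": 25
}}

```text
time: 2.75
tool_pos: [0.4749, 0.1592, 0.0033]
tool_rot: [-3.141, 0.001, -2.639]
contact_force: [-1.3, 0.5, 5.8]
opening: 0.0679
grip_force: 25.0
```

{"name": "send_rows", "arguments": {
  "targets": [
    {"translation":[0,0,-3],"spin":0,"jaw":0.6},
    {"translation":[0,0,-8],"spin":0,"jaw":0.6},
    {"translation":[0,0,-13],"spin":0,"jaw":0.6},
    {"translation":[0,0,-18],"spin":0,"jaw":0.6},
    {"translation":[0,0,-21],"spin":0,"jaw":0.6}
  ]
}}

```text
time: 3.25
tool_pos: [0.4754, 0.1592, 0.2166]
tool_rot: [-3.14, 0.005, -2.639]
contact_force: [0.4, 0.4, -0.9]
opening: 0.068
grip_force: 25.0
```

{"name": "send_rows", "arguments": {
  "targets": [
    {"translation":[0.9,-4,0],"spin":6,"jaw":0.6},
    {"translation":[1.9,-8,0],"spin":12,"jaw":0.6},
    {"translation":[2.8,-12,0],"spin":18,"jaw":0.6},
    {"translation":[3.8,-16,0],"spin":24,"jaw":0.6},
    {"translation":[4.7,-20,0],"spin":30,"jaw":0.6}
  ]
}}

```text
time: 3.75
tool_pos: [0.5296, -0.0405, 0.2125]
tool_rot: [3.141, -0.001, 3.116]
contact_force: [1.1, 0.3, -1.4]
opening: 0.0684
grip_force: 25.0
```

```bash
python3 -c "
from h import *
mv(.593,-.255,.22,2.597)"
```

```text
t 3.75 cm [ -6.89 -21.28  -0.76] spin 29.7 q6 -1.7658356036396543
```

{"name": "send_rows", "arguments": {
  "targets": [
    {"translation":[-1.3,-4,0],"spin":6,"jaw":0.6},
    {"translation":[-2.7,-8,0],"spin":12,"jaw":0.6},
    {"translation":[-4,-12,-0.5],"spin":18,"jaw":0.6},
    {"translation":[-5.4,-16,-0.7],"spin":24,"jaw":0.6},
    {"translation":[-6.7,-20.5,-0.7],"spin":30,"jaw":0.6}
  ]
}}

```text
time: 4.25
tool_pos: [0.5926, -0.2466, 0.2197]
tool_rot: [3.141, -0.0, 2.593]
contact_force: [0.6, 0.5, -0.7]
opening: 0.0681
grip_force: 25.0
```

```bash
python3 - <<'E'
from h import *
for i in range(4): read_camera("wrist")
im,d,P,k=shot("wrist"); np.savez("w2",im=im,P=P)
cv2.imwrite("pics/w2.png",cv2.resize(im[...,::-1],(800,600)))
w=P.reshape(-1,3); w=w[np.hypot(w[:,0]-.516,w[:,1]+.2085)<.055]
for a,b in((.11,.135),(.09,.1),(.1,.2)):
    t=w[(w[:,2]>a)&(w[:,2]<b)]; print((t.min(0)+t.max(0))/2,np.ptp(t,axis=0),len(t),t.max(0))
mv(.516,-.2085,.16,2.597)
E
```

```text
[ 0.51515083 -0.20680585  0.11800907] [0.06003616 0.05955326 0.01600995] 3611 [ 0.54516891 -0.17702922  0.12601405]
[ 0.5150455  -0.20656113  0.09357519] [0.08844235 0.08845362 0.00714485] 3286 [ 0.55926667 -0.16233432  0.09714761]
[ 0.51510669 -0.20680585  0.11632598] [0.06012442 0.05955326 0.01937615] 3798 [ 0.54516891 -0.17702922  0.12601405]
t 4.5 cm [ 8.36 -0.82  5.9 ] spin -0.0 q6 -1.538320632642166
```

View pics/w2.png

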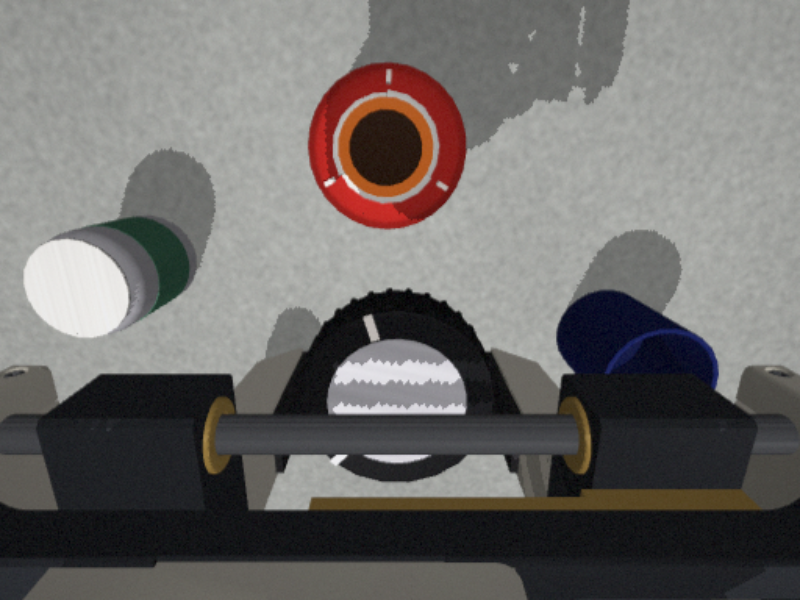

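The wrist view shows the canister at (387,147), with shoulder ticks at (389,75), (330,183) and (442,186). The held lid is level at (398,385), with ticks at (371,328) and (340,460). I'll measure both in this frame.

```bash
python3 - <<'E'
from h import *
z=np.load("w2.npz"); P=z["P"]; s=monitor.observe(); M=R.from_euler('xyz',s["tool_rot"]).as_matrix()
def at(u,v): return P[round(v/1.5625),round(u/1.5625)]
c=np.array([.5151,-.2067])
for u,v in((389,75),(330,183),(442,186)):
    p=at(u,v); print("can",p,np.degrees(np.arctan2(*(p[:2]-c)[::-1]))%120)
Q=(P-s["tool_pos"])@M   # tool frame
m=np.zeros(P.shape[:2],bool); m[180:315,190:335]=1
q=Q[m&(Q[...,2]<-.015)&(Q[...,2]>-.032)&(np.abs(Q[...,1])<.036)&(np.abs(Q[...,0])<.045)]
print("lid top",np.median(q,axis=0),q.min(0),q.max(0))
g=q[:,1]; 
# front edge fit
e=[]
for yy in np.arange(-.022,.023,.004):
    w=q[np.abs(g-yy)<.002]; e.append((w[:,0].max(),yy,w[:,0].min()))
e=np.array(e); from scipy.optimize import least_squares
r=least_squares(lambda a:np.hypot(e[:,0]-a[0],e[:,1]-a[1])-.0345,[0,0]); print("lid centre tool",r.x,r.fun.std())
for u,v in((371,328),(340,460)):
    p=Q[round(v/1.5625),round(u/1.5625)]; w=at(u,v); a=M[:2,:2]@r.x+s["tool_pos"][:2]; print("lidtick",p,np.degrees(np.arctan2(*(w[:2]-a)[::-1]))%120)
print(s["tool_pos"],s["tool_rot"],s["torque"],s["contact_force"])
E
```

```text
can [ 0.52324173 -0.20505841  0.37556188] 11.399542841526712
can [ 0.5140128  -0.24707242  0.09234596] 28.457432100200563
can [ 0.55169014 -0.18866434  0.09357618] 26.23916321339613
lid top [ 0.00946523 -0.00066766 -0.02123652] [-0.03389983 -0.03595806 -0.03184567] [ 0.03425921  0.03599143 -0.01501401]
lid centre tool [-0.00017212 -0.00132565] 0.0004100709055309888
lidtick [ 0.02704586 -0.00975074 -0.02215693] 46.033614209573926
lidtick [-0.02415218 -0.02152558 -0.02086225] 48.716858197213185
[ 0.59179481 -0.24487164  0.21888794] [ 3.14117931e+00 -1.94068136e-03  2.59689136e+00] [ 0.00094987 -0.03705303  0.04098047] [-0.25123758  0.12849033 -0.40399523]
```

```bash
python3 - <<'E'
from h import *
from scipy.optimize import least_squares
for i in range(3):
    s=monitor.observe(); im,d,P,k=shot("wrist"); s2=monitor.observe()
    M=R.from_euler('xyz',s["tool_rot"]).as_matrix()
    w=P.reshape(-1,3); w=w[np.hypot(w[:,0]-.516,w[:,1]+.2075)<.055]
    t=w[(w[:,2]>.112)&(w[:,2]<.1225)]; c=(t.min(0)+t.max(0))/2; 
    t=w[(w[:,2]>.1225)&(w[:,2]<.135)]; c2=(t.min(0)+t.max(0))/2
    Q=(P-s["tool_pos"])@M; m=np.zeros(P.shape[:2],bool); m[180:315,190:335]=1
    q=Q[m&(Q[...,2]<-.015)&(Q[...,2]>-.032)&(np.abs(Q[...,1])<.036)&(np.abs(Q[...,0])<.045)]
    e=np.array([(q[np.abs(q[:,1]-y)<.002,0].max(),y) for y in np.arange(-.022,.023,.004)])
    r=least_squares(lambda a:np.hypot(e[:,0]-a[0],e[:,1]-a[1])-.0345,[0,0])
    print(s["tool_pos"],s2["tool_pos"]-s["tool_pos"],c,c2,np.ptp(t,axis=0),r.x)
z=np.load("top.npz"); im=z["im"]; hsv=cv2.cvtColor(im,cv2.COLOR_RGB2HSV)
o=((hsv[...,0]>8)&(hsv[...,0]<25)&(hsv[...,1]>150)).astype(np.uint8); o[:180]=0;o[240:]=0;o[:,:270]=0;o[:,330:]=0
cn=max(cv2.findContours(o,0,1)[0],key=cv2.contourArea); (u,v),_,_=cv2.fitEllipse(cn)
K,Rm,t=cal("top"); r=Rm@np.array([(u-K[0,2])/K[0,0],-(v-K[1,2])/K[1,1],-1]); print("top seal",u,v,t+r*(.124-t[2])/r[2])
E
```

```text
[ 0.59179481 -0.24487164  0.21888794] [0.00013079 0.00063263 0.00041992] [ 0.51635942 -0.20678759  0.11725054] [ 0.51508036 -0.20681924  0.12422749] [0.05103015 0.05113807 0.00345493] [ 0.00019165 -0.00055944]
[ 0.59192561 -0.24423902  0.21930786] [0.00014039 0.00026834 0.00034219] [ 0.51660907 -0.20690159  0.11726116] [ 0.51511713 -0.20690983  0.12449896] [0.05093671 0.05094592 0.00399637] [ 0.00030885 -0.00039495]
[ 0.592066   -0.24397068  0.21965005] [0.00012497 0.00010655 0.00021124] [ 0.51686527 -0.20691139  0.1172523 ] [ 0.51514587 -0.20670539  0.12426926] [0.05065408 0.05112119 0.00353692] [ 0.00025863 -0.00043716]
top seal 300.5328063964844 207.07325744628906 [ 0.51537958 -0.20738683  0.124     ]
```

```bash
python3 -c "
from h import *
mv(.5153,-.2067,.15,2.597)"
```

```text
t 4.65 cm [ 8.5  -0.79  6.99] spin 0.1 q6 -1.5381678704177
```

{"name": "send_rows", "arguments": {
  "targets": [
    {"translation":[3,-0.3,2],"spin":0,"jaw":0.6},
    {"translation":[6,-0.6,4.5],"spin":0,"jaw":0.6},
    {"translation":[8.5,-0.8,6.5],"spin":0,"jaw":0.6},
    {"translation":[8.5,-0.8,7],"spin":0,"jaw":0.6},
    {"translation":[8.5,-0.8,7],"spin":0,"jaw":0.6}
  ]
}}

```text
time: 5.15
tool_pos: [0.5155, -0.2071, 0.1499]
tool_rot: [3.141, 0.0, 2.598]
contact_force: [0.7, -1.3, 0.4]
opening: 0.0681
grip_force: 25.0
```

{"name": "send_rows", "arguments": {
  "targets": [
    {"translation":[0,0,0],"spin":0,"jaw":0.6},
    {"translation":[0,0,0],"spin":0,"jaw":0.6},
    {"translation":[0,0,0],"spin":0,"jaw":0.6},
    {"translation":[0,0,0],"spin":0,"jaw":0.6},
    {"translation":[0,0,0],"spin":0,"jaw":0.6}
  ]
}}

```text
time: 5.65
tool_pos: [0.5157, -0.2081, 0.1498]
tool_rot: [3.141, 0.0, 2.597]
contact_force: [0.5, -0.0, -1.1]
opening: 0.068
grip_force: 25.0
```

```bash
python3 -c "
from h import *
mv(.5153,-.2067,.15,2.597);print(monitor.observe()['torque'])"
```

```text
t 5.65 cm [ 0.11  0.1  -0.02] spin -0.0 q6 -1.5474017262388042
[-0.02313539  0.0246264   0.00745748]
```

{"name": "send_rows", "arguments": {
  "targets": [
    {"translation":[0.1,0.1,0.5],"spin":0,"jaw":0.6},
    {"translation":[0.1,0.1,1],"spin":0,"jaw":0.6},
    {"translation":[0.1,0.1,1.5],"spin":0,"jaw":0.6},
    {"translation":[0.1,0.1,1.8],"spin":0,"jaw":0.6},
    {"translation":[0.1,0.1,1.8],"spin":0,"jaw":0.6}
  ]
}}

```text
time: 6.15
tool_pos: [0.5148, -0.2065, 0.131]
tool_rot: [3.142, -0.001, 2.597]
contact_force: [-0.1, -0.0, -0.8]
opening: 0.0683
grip_force: 25.0
```

{"name": "send_rows", "arguments": {
  "targets": [
    {"translation":[0,0,0.1],"spin":0,"jaw":0.6},
    {"translation":[0,0,0.2],"spin":0,"jaw":0.6},
    {"translation":[0,0,0.3],"spin":0,"jaw":0.6},
    {"translation":[0,0,0.3],"spin":0,"jaw":0.6},
    {"translation":[0,0,0.3],"spin":0,"jaw":0.6}
  ]
}}

```text
time: 6.65
tool_pos: [0.5151, -0.2066, 0.1288]
tool_rot: [3.141, 0.0, 2.597]
contact_force: [-0.1, 0.0, -1.3]
opening: 0.0679
grip_force: 25.0
```

{"name": "send_rows", "arguments": {
  "targets": [
    {"translation":[0,0,0.1],"spin":0,"jaw":0.6},
    {"translation":[0,0,0.2],"spin":0,"jaw":0.6},
    {"translation":[0,0,0.3],"spin":0,"jaw":0.6},
    {"translation":[0,0,0.4],"spin":0,"jaw":0.6},
    {"translation":[0,0,0.4],"spin":0,"jaw":0.6}
  ]
}}

```text
time: 7.15
tool_pos: [0.515, -0.2066, 0.1245]
tool_rot: [3.142, -0.0, 2.597]
contact_force: [0.1, -0.1, -0.8]
opening: 0.0682
grip_force: 25.0
```

```bash
cat > st.py <<'E'
from h import *
s=monitor.observe(); print(s["time"],np.round(s["tool_pos"],4),np.round(s["tool_rot"],3),"F",np.round(s["contact_force"],2),"T",np.round(s["torque"],3),"j6",s["joint_efforts"][5],"q6",s["qpos"][5])
E
python3 st.py
```

```text
7.15 [ 0.515  -0.2066  0.1245] [ 3.142 -0.     2.597] F [ 0.08 -0.12 -0.77] T [-0.046  0.001 -0.01 ] j6 -6.538252137033851e-05 q6 -1.5455681196069044
```

{"name": "send_rows", "arguments": {
  "targets": [
    {"translation":[0,0,0.1],"spin":0,"jaw":0.6},
    {"translation":[0,0,0.2],"spin":0,"jaw":0.6},
    {"translation":[0,0,0.3],"spin":0,"jaw":0.6},
    {"translation":[0,0,0.3],"spin":0,"jaw":0.6},
    {"translation":[0,0,0.3],"spin":0,"jaw":0.6}
  ]
}}

```text
time: 7.65
tool_pos: [0.5151, -0.2066, 0.1217]
tool_rot: [3.141, -0.0, 2.597]
contact_force: [-0.0, 0.4, -0.8]
opening: 0.0681
grip_force: 25.0
```

{"name": "send_rows", "arguments": {
  "targets": [
    {"translation":[0,0,0.05],"spin":0,"jaw":0.6},
    {"translation":[0,0,0.1],"spin":0,"jaw":0.6},
    {"translation":[0,0,0.15],"spin":0,"jaw":0.6},
    {"translation":[0,0,0.15],"spin":0,"jaw":0.6},
    {"translation":[0,0,0.15],"spin":0,"jaw":0.6}
  ]
}}

```text
time: 8.15
tool_pos: [0.5151, -0.2066, 0.1202]
tool_rot: [3.141, -0.0, 2.597]
contact_force: [0.0, 0.1, -0.7]
opening: 0.0683
grip_force: 25.0
```

{"name": "send_rows", "arguments": {
  "targets": [
    {"translation":[0,0,0.05],"spin":0,"jaw":0.6},
    {"translation":[0,0,0.1],"spin":0,"jaw":0.6},
    {"translation":[0,0,0.15],"spin":0,"jaw":0.6},
    {"translation":[0,0,0.15],"spin":0,"jaw":0.6},
    {"translation":[0,0,0.15],"spin":0,"jaw":0.6}
  ]
}}

```text
time: 8.65
tool_pos: [0.5151, -0.2066, 0.1187]
tool_rot: [3.141, -0.0, 2.597]
contact_force: [-0.4, -0.2, -1.0]
opening: 0.0682
grip_force: 25.0
```

{"name": "send_rows", "arguments": {
  "targets": [
    {"translation":[0,0,0.05],"spin":0,"jaw":0.6},
    {"translation":[0,0,0.1],"spin":0,"jaw":0.6},
    {"translation":[0,0,0.1],"spin":0,"jaw":0.6},
    {"translation":[0,0,0.1],"spin":0,"jaw":0.6},
    {"translation":[0,0,0.1],"spin":0,"jaw":0.6}
  ]
}}

```text
time: 9.15
tool_pos: [0.5152, -0.2067, 0.1177]
tool_rot: [3.142, 0.0, 2.597]
contact_force: [-0.1, -0.3, -0.5]
opening: 0.0681
grip_force: 25.0
```

{"name": "send_rows", "arguments": {
  "targets": [
    {"translation":[0,0,0.05],"spin":0,"jaw":0.6},
    {"translation":[0,0,0.1],"spin":0,"jaw":0.6},
    {"translation":[0,0,0.1],"spin":0,"jaw":0.6},
    {"translation":[0,0,0.1],"spin":0,"jaw":0.6},
    {"translation":[0,0,0.1],"spin":0,"jaw":0.6}
  ]
}}

```text
time: 9.65
tool_pos: [0.5151, -0.2067, 0.1167]
tool_rot: [3.142, 0.0, 2.597]
contact_force: [-0.4, -0.5, -1.0]
opening: 0.0678
grip_force: 25.0
```

```bash
python3 st.py
```

```text
9.65 [ 0.5151 -0.2067  0.1167] [3.142 0.    2.597] F [-0.36 -0.55 -0.98] T [-0.015  0.002 -0.003] j6 5.68610187201557e-05 q6 -1.545570492823507
```

{"name": "send_rows", "arguments": {
  "targets": [
    {"translation":[0,0,0.05],"spin":0,"jaw":0.6},
    {"translation":[0,0,0.1],"spin":0,"jaw":0.6},
    {"translation":[0,0,0.1],"spin":0,"jaw":0.6},
    {"translation":[0,0,0.1],"spin":0,"jaw":0.6},
    {"translation":[0,0,0.1],"spin":0,"jaw":0.6}
  ]
}}

```text
time: 10.15
tool_pos: [0.5151, -0.2067, 0.1157]
tool_rot: [3.142, 0.0, 2.597]
contact_force: [0.2, -0.2, -0.2]
opening: 0.0682
grip_force: 25.0
```

```bash
python3 st.py
```

```text
10.15 [ 0.5151 -0.2067  0.1157] [3.142 0.    2.597] F [ 0.21 -0.24 -0.16] T [-0.043  0.017 -0.04 ] j6 6.386374479916412e-05 q6 -1.5455368884512768
```

{"name": "send_rows", "arguments": {
  "targets": [
    {"translation":[0,0,0.05],"spin":0,"jaw":0.6},
    {"translation":[0,0,0.1],"spin":0,"jaw":0.6},
    {"translation":[0,0,0.1],"spin":0,"jaw":0.6},
    {"translation":[0,0,0.1],"spin":0,"jaw":0.6},
    {"translation":[0,0,0.1],"spin":0,"jaw":0.6}
  ]
}}

```text
time: 10.65
tool_pos: [0.5151, -0.2066, 0.1147]
tool_rot: [3.141, -0.0, 2.597]
contact_force: [-0.1, -0.2, -0.2]
opening: 0.0681
grip_force: 25.0
```

```bash
python3 st.py
```

```text
10.65 [ 0.5151 -0.2066  0.1147] [ 3.141 -0.     2.597] F [-0.08 -0.18 -0.21] T [-0.054  0.021 -0.01 ] j6 3.2583263873675605e-05 q6 -1.5455611870786161
```

{"name": "send_rows", "arguments": {
  "targets": [
    {"translation":[0,0,0.05],"spin":0,"jaw":0.6},
    {"translation":[0,0,0.1],"spin":0,"jaw":0.6},
    {"translation":[0,0,0.1],"spin":0,"jaw":0.6},
    {"translation":[0,0,0.1],"spin":0,"jaw":0.6},
    {"translation":[0,0,0.1],"spin":0,"jaw":0.6}
  ]
}}

```text
time: 11.15
tool_pos: [0.5151, -0.2066, 0.1137]
tool_rot: [3.141, 0.0, 2.597]
contact_force: [-0.7, -0.6, -0.6]
opening: 0.0681
grip_force: 25.0
```

```bash
python3 st.py
```

```text
11.15 [ 0.5151 -0.2066  0.1137] [3.141 0.    2.597] F [-0.75 -0.58 -0.58] T [-0.022 -0.031 -0.015] j6 2.5084487447202264e-05 q6 -1.5455590036173155
```

{"name": "send_rows", "arguments": {
  "targets": [
    {"translation":[0,0,0.05],"spin":0,"jaw":0.6},
    {"translation":[0,0,0.1],"spin":0,"jaw":0.6},
    {"translation":[0,0,0.1],"spin":0,"jaw":0.6},
    {"translation":[0,0,0.1],"spin":0,"jaw":0.6},
    {"translation":[0,0,0.1],"spin":0,"jaw":0.6}
  ]
}}

```text
time: 11.65
tool_pos: [0.5151, -0.2066, 0.1127]
tool_rot: [3.141, 0.0, 2.597]
contact_force: [-0.3, 0.4, -1.1]
opening: 0.0685
grip_force: 25.0
```

```bash
python3 st.py
```

```text
11.65 [ 0.5151 -0.2066  0.1127] [3.141 0.    2.597] F [-0.27  0.38 -1.1 ] T [0.002 0.012 0.052] j6 1.3216619265676854e-05 q6 -1.5455321673710518
```

{"name": "send_rows", "arguments": {
  "targets": [
    {"translation":[0,0,0.05],"spin":0,"jaw":0.6},
    {"translation":[0,0,0.1],"spin":0,"jaw":0.6},
    {"translation":[0,0,0.1],"spin":0,"jaw":0.6},
    {"translation":[0,0,0.1],"spin":0,"jaw":0.6},
    {"translation":[0,0,0.1],"spin":0,"jaw":0.6}
  ]
}}

```text
time: 12.15
tool_pos: [0.5152, -0.2067, 0.1119]
tool_rot: [3.142, 0.0, 2.597]
contact_force: [-0.6, 0.3, 2.0]
opening: 0.0685
grip_force: 25.0
```

```bash
python3 st.py
```

```text
12.15 [ 0.5152 -0.2067  0.1119] [3.142 0.    2.597] F [-0.61  0.29  2.04] T [ 0.024  0.061 -0.017] j6 0.0037574046291410923 q6 -1.5455394941082026
```

{"name": "send_rows", "arguments": {
  "targets": [
    {"translation":[0,0,0.02],"spin":3,"jaw":0.6},
    {"translation":[0,0,0.04],"spin":6,"jaw":0.6},
    {"translation":[0,0,0.06],"spin":9,"jaw":0.6},
    {"translation":[0,0,0.07],"spin":10,"jaw":0.6},
    {"translation":[0,0,0.07],"spin":10,"jaw":0.6}
  ]
}}

```text
time: 12.65
tool_pos: [0.5153, -0.2067, 0.1112]
tool_rot: [3.141, 0.001, 2.423]
contact_force: [0.2, 0.3, 1.6]
opening: 0.0681
grip_force: 25.0
```

```bash
python3 st.py
```

```text
12.65 [ 0.5153 -0.2067  0.1112] [3.141e+00 1.000e-03 2.423e+00] F [0.22 0.26 1.57] T [-0.043 -0.03  -0.048] j6 0.1956177782267332 q6 -1.3715351589748297
```

{"name": "send_rows", "arguments": {
  "targets": [
    {"translation":[0,0,0.03],"spin":4,"jaw":0.6},
    {"translation":[0,0,0.06],"spin":8,"jaw":0.6},
    {"translation":[0,0,0.08],"spin":12,"jaw":0.6},
    {"translation":[0,0,0.11],"spin":16,"jaw":0.6},
    {"translation":[0,0,0.13],"spin":20,"jaw":0.6}
  ]
}}

```text
time: 13.15
tool_pos: [0.5155, -0.2069, 0.1102]
tool_rot: [3.141, 0.001, 2.072]
contact_force: [-0.2, 0.3, 4.3]
opening: 0.0683
grip_force: 25.0
```

```bash
python3 st.py
```

```text
13.15 [ 0.5155 -0.2069  0.1102] [3.141e+00 1.000e-03 2.072e+00] F [-0.22  0.28  4.33] T [-0.07   0.072  0.108] j6 -0.8325164392590523 q6 -1.0203990834027967
```

{"name": "send_rows", "arguments": {
  "targets": [
    {"translation":[0,0,0.01],"spin":3,"jaw":0.6},
    {"translation":[0,0,0.03],"spin":6,"jaw":0.6},
    {"translation":[0,0,0.05],"spin":9,"jaw":0.6},
    {"translation":[0,0,0.06],"spin":10,"jaw":0.6},
    {"translation":[0,0,0.06],"spin":10,"jaw":0.6}
  ]
}}

```text
time: 13.65
tool_pos: [0.5157, -0.207, 0.1101]
tool_rot: [3.14, 0.002, 1.899]
contact_force: [0.4, -0.2, 7.3]
opening: 0.0682
grip_force: 25.0
```

```bash
python3 st.py
```

```text
13.65 [ 0.5157 -0.207   0.1101] [3.140e+00 2.000e-03 1.899e+00] F [ 0.44 -0.21  7.28] T [-0.121  0.133  0.018] j6 0.21152628120034933 q6 -0.8481440771910189
```

{"name": "send_rows", "arguments": {
  "targets": [
    {"translation":[0,0,-0.03],"spin":0,"jaw":0.6},
    {"translation":[0,0,-0.06],"spin":0,"jaw":0.6},
    {"translation":[0,0,-0.06],"spin":0,"jaw":0.6},
    {"translation":[0,0,-0.06],"spin":0,"jaw":0.6},
    {"translation":[0,0,-0.06],"spin":0,"jaw":0.6}
  ]
}}

```text
time: 14.15
tool_pos: [0.5157, -0.207, 0.1102]
tool_rot: [3.14, 0.001, 1.899]
contact_force: [1.1, -1.9, 5.2]
opening: 0.0682
grip_force: 25.0
```

```bash
python3 st.py
```

```text
14.15 [ 0.5157 -0.207   0.1102] [3.140e+00 1.000e-03 1.899e+00] F [ 1.07 -1.9   5.19] T [-0.188 -0.106  0.057] j6 0.04035712452605367 q6 -0.8478259772089057
```

{"name": "send_rows", "arguments": {
  "targets": [
    {"translation":[0,0,0],"spin":3,"jaw":0.6},
    {"translation":[0,0,0],"spin":6,"jaw":0.6},
    {"translation":[0,0,0],"spin":8,"jaw":0.6},
    {"translation":[0,0,0],"spin":8,"jaw":0.6},
    {"translation":[0,0,0],"spin":8,"jaw":0.6}
  ]
}}

```text
time: 14.65
tool_pos: [0.5154, -0.2068, 0.1101]
tool_rot: [3.141, 0.0, 1.759]
contact_force: [-0.2, -0.0, 5.6]
opening: 0.0682
grip_force: 25.0
```

```bash
python3 st.py
```

```text
14.65 [ 0.5154 -0.2068  0.1101] [3.141 0.    1.759] F [-0.25 -0.02  5.56] T [-0.16   0.035 -0.022] j6 -0.002532243452151306 q6 -0.7080332363833867
```

{"name": "send_rows", "arguments": {
  "targets": [
    {"translation":[0,0,-0.03],"spin":3,"jaw":0.6},
    {"translation":[0,0,-0.05],"spin":6,"jaw":0.6},
    {"translation":[0,0,-0.05],"spin":9,"jaw":0.6},
    {"translation":[0,0,-0.05],"spin":10,"jaw":0.6},
    {"translation":[0,0,-0.05],"spin":10,"jaw":0.6}
  ]
}}

```text
time: 15.15
tool_pos: [0.5151, -0.2066, 0.1102]
tool_rot: [-3.141, -0.0, 1.585]
contact_force: [-0.4, -0.1, 5.2]
opening: 0.068
grip_force: 25.0
```

```bash
python3 st.py
```

```text
15.15 [ 0.5151 -0.2066  0.1102] [-3.141 -0.     1.585] F [-0.42 -0.11  5.25] T [-0.066  0.092  0.01 ] j6 0.235824566334486 q6 -0.5339936736505775
```

{"name": "send_rows", "arguments": {
  "targets": [
    {"translation":[0,0,-0.03],"spin":3,"jaw":0.6},
    {"translation":[0,0,-0.03],"spin":6,"jaw":0.6},
    {"translation":[0,0,-0.03],"spin":9,"jaw":0.6},
    {"translation":[0,0,-0.03],"spin":10,"jaw":0.6},
    {"translation":[0,0,-0.03],"spin":10,"jaw":0.6}
  ]
}}

```text
time: 15.65
tool_pos: [0.5149, -0.2065, 0.1101]
tool_rot: [-3.141, -0.0, 1.411]
contact_force: [-0.4, -0.0, 0.8]
opening: 0.0684
grip_force: 25.0
```

```bash
python3 st.py
```

```text
15.65 [ 0.5149 -0.2065  0.1101] [-3.141 -0.     1.411] F [-0.39 -0.    0.76] T [-0.175  0.016  0.077] j6 0.3194705955684185 q6 -0.3599713716081018
```

{"name": "send_rows", "arguments": {
  "targets": [
    {"translation":[0,0,0.01],"spin":2,"jaw":0.6},
    {"translation":[0,0,0.03],"spin":4,"jaw":0.6},
    {"translation":[0,0,0.04],"spin":5,"jaw":0.6},
    {"translation":[0,0,0.04],"spin":5,"jaw":0.6},
    {"translation":[0,0,0.04],"spin":5,"jaw":0.6}
  ]
}}

```text
time: 16.15
tool_pos: [0.5149, -0.2065, 0.1098]
tool_rot: [-3.141, -0.0, 1.324]
contact_force: [-0.0, -0.8, -0.5]
opening: 0.0683
grip_force: 25.0
```

```bash
python3 st.py
```

```text
16.15 [ 0.5149 -0.2065  0.1098] [-3.141 -0.     1.324] F [-0.02 -0.84 -0.53] T [-0.12   0.084  0.202] j6 0.23053430020809174 q6 -0.27249038001315196
```

```bash
cat > av.py <<'E'
from h import *
a=[]
for i in range(8):
    read_camera("wrist"); s=monitor.observe(); a.append(np.r_[s["contact_force"],s["torque"],s["joint_efforts"][5],s["tool_pos"]])
print(s["time"],np.round(np.mean(a,0),4),"sd",np.round(np.std(a,0),3)[[2,5,6]],s["tool_rot"],s["opening"])
E
python3 av.py
```

```text
16.55 [-0.6567  0.3204 -1.1038 -0.13    0.1541  0.2322  0.2323  0.5149 -0.2065
  0.1099] sd [0.638 0.031 0.006] [-3.14095577e+00 -2.35417414e-04  1.32272481e+00] 0.0679135981103933
```

Averaged over 8 readings at rest, the torque is 0.23 N m, which is within the snug range. The net vertical force is back at its no-contact value. Release and back off.

{"name": "send_rows", "arguments": {
  "targets": [
    {"translation":[0,0,0],"spin":0,"jaw":0.8},
    {"translation":[0,0,0],"spin":0,"jaw":1},
    {"translation":[0,0,0],"spin":0,"jaw":1},
    {"translation":[0,0,0],"spin":0,"jaw":1},
    {"translation":[0,0,0],"spin":0,"jaw":1}
  ]
}}

```text
time: 17.05
tool_pos: [0.5152, -0.2066, 0.1102]
tool_rot: [3.141, -0.0, 1.322]
contact_force: [-0.2, -0.4, 0.3]
opening: 0.0915
grip_force: 0.0
```

{"name": "send_rows", "arguments": {
  "targets": [
    {"translation":[0,0,-1],"spin":0,"jaw":1},
    {"translation":[0,0,-3],"spin":0,"jaw":1},
    {"translation":[0,0,-6],"spin":0,"jaw":1},
    {"translation":[-3,0,-9],"spin":0,"jaw":1},
    {"translation":[-7,0,-11],"spin":0,"jaw":1}
  ]
}}

```text
time: 17.55
tool_pos: [0.4988, -0.2742, 0.2235]
tool_rot: [3.138, 0.001, 1.326]
contact_force: [-0.2, -1.5, -0.7]
opening: 0.0918
grip_force: 0.0
```

```bash
python3 - <<'E'
from h import *
for i in range(6): read_camera("wrist")
im,d,P,k=shot("wrist"); cv2.imwrite("pics/w3.png",cv2.resize(im[...,::-1],(800,600)))
w=P.reshape(-1,3); w=w[(np.hypot(w[:,0]-.5151,w[:,1]+.2067)<.04)&(w[:,2]>.122)&(w[:,2]<.145)]
print(w.min(0),w.max(0),(w.min(0)+w.max(0))/2)
t=w[np.hypot(*(w[:,:2]-[.5151,-.2067]).T)<.02]; c=np.linalg.lstsq(np.c_[t[:,:2],np.ones(len(t))],t[:,2],rcond=None)[0]; print("slope",c[:2],np.median(t[:,2]),monitor.observe()["tool_pos"])
E
```

```text
[ 0.48073698 -0.24128604  0.12608446] [ 0.54960592 -0.17203792  0.13418972] [ 0.51517145 -0.20666198  0.13013709]
slope [ 0.0004975  -0.00020176] 0.13198650249879063 [ 0.49774684 -0.27333282  0.21942736]
```

View pics/w3.png

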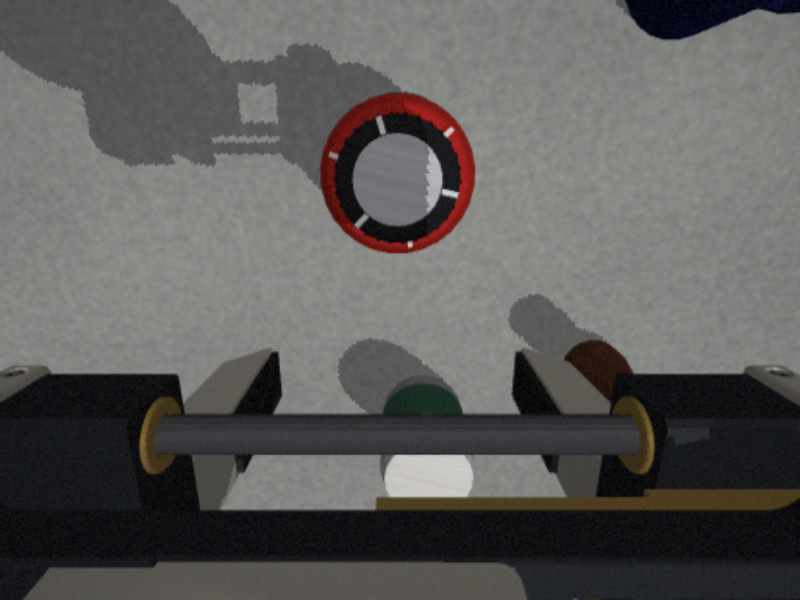

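The wrist view shows the lid on the canister at (398,179). It is level (slope under 0.001), centred within 0.1 mm of the measured mouth centre, and clear of the fingers. Handing in.

```bash
python3 -c "
from cell import job
print(job.hand_in())"
```

```text
the job is handed in; nothing more can be done
None
```

The lid is on the canister, level and centred, screwed down to about 0.23 N m (snug range 0.2–0.25) and released; I handed the job in, but no verdict came back, and the pull on the seal was judged from torque alone.

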